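Clear the sight line and hold the alignment mirror on target

ROBOT

A 6-joint arm with a two-finger parallel gripper is mounted at the origin on the work surface. World frame = base frame: x ahead of the robot, y to its left, z up, the work surface at z = 0. Lengths are in mm, angles in rad, forces in N, time in s.
With the tool pointing down it reaches from about 350 to 775 mm from the base axis. Payload 7.3 kg.
Tool frame: the origin (TCP) lies at the very end of the fingers, on their centre line; the grasp point (between the pads) lies 19 mm behind it; z points along the fingers, y is the line along which they close (so a half turn about z gives the same grasp; the last joint's range is limited). The gripper opens to 92 mm and grips with 3 to 60 N. Pads are 19 mm wide; open, the fingers measure 130 mm over their backs; the gripper's body (75 mm by 190 mm) begins 47 mm behind the grasp point.
Start: joints at [1.078, 0.342, 1.524, -0, 1.275, -0.146], TCP at [178.429, 493.769, 226.741] pointing down, gripper open.
Joint ranges: [-2.53, 2.53], [-0.77, 2.02], [0.04, 2.7], [-1, 4.14], [0.28, 2.66], [-3.11, 3.11]. Speed limits (rad/s): [2.57, 2.57, 3.14, 3.14, 3.14, 3.14].

INTERFACE

Orientations are given as [roll, pitch, yaw] about the fixed x, y, z axes, in that order (R = Rz(yaw) Ry(pitch) Rx(roll)).
In Python, from plant import bot gives the robot as it stands.
- The arm moves only by the tool apply_moves, never from a script. Its argument "motion" is text: rows parted by semicolons, each of 4 numbers parted by spaces: the shift along the tool's x, y, z in m, then the turn about the tool's z in degrees. A call has 1 to 8 rows; each row shifts and turns the commanded pose from where the row before left it, along the tool's axes as they then stand; what a row does not reach is not made up. A row lasts 1/8 s, in which the tool goes at most 62.5 mm and 10.7 degrees, less where a joint would pass 70% of its speed; a pose out of reach is approached as far as the arm can. A call with a gripper value outside its range is refused whole. "fingers" is the opening, from -1 (shut) to 1 (fully open), set as the call begins (left out, the last holds). The fingers move at their own pace and stop on an object; the grip force is fixed at half the most. Time passes only in rows, so rows that do not move let the fingers close. It gives the time, the measured TCP pose, the force, the opening and the grip force at its end, in the units of the state.
- bot.get_obs(): the state, without advancing time (a new reading comes with each control period).
- bot.capture(name): name is "side" or "top"; returns a dict with "img" (480x640x3 uint8, blue, green, red), "range_z" (480x640 float32, mm along the optical axis (not along the pixel's ray), 0 where there is no reading), "fx", "fy", "cx", "cy" (pixels), "world_from_camera" (4x4, takes a point from camera to world coordinates). Camera axes: x right, y down, z forward; pixel columns grow to the right and rows downward; lengths in mm; the calibration is good to about 2 mm. A picture is of the moment at which its call begins.
- bot.close_job(): hands the job in; it is judged then, once.
Trained networks look in a picture, given as the dict that the camera call returned (one of the last four; its "shot" number tells which), for a name from the list of things; names that differ only in an ending like _2 or _b are one class to them, and where a whole thing is asked for, a point or a joint stands for the part that bears it (a point fixed in the world has none). Each returns a list of dicts, best first, with "p" (0 to 1); they miss things now and then, are a little off and sometimes report something else, mostly with a low value. They report only what shows in the picture. A call takes as long as a camera call. They do not tell look-alikes from the thing itself.
- bot.cut_out(picture, thing): "pixels" (480x640 bool, what is visible of it) and "point" ([column, row] in pixels, amid what is visible of it).
The state is a dict: "time": time; "joint_positions": joint angles; "dq": joint speeds; "tau": joint torques, N m; "tool_pos": TCP position; "tcp_rot": TCP orientation; "contact_force": force on the tool from outside, world axes, zero at the start; "moment": the same for the moment, N m; "grip_width": finger opening in mm; "finger_force": force on a finger pad.
Only numpy, scipy, OpenCV 4.12 (cv2) and the standard library are available. Lean on these libraries where they do the work, as an engineer would, in place of code of your own. Each camera call takes 0.05 s, during which the arm holds its last target. There are 200 camera calls.

TASK

The beam trap stands in the camera's line of sight: set it down gently, upright, in the chest's open drawer and gently slide the drawer fully shut. Then grip the mirror mount by its frame, never the glass, lift it on its loose post and turn it until the camera would see the whole ringed marker of the target beside its lens well inside the mirror (glass level with lens and marker, squarely facing the point midway between them). Finish while holding the mount there, raised and steady, as the unclamped post would sink; leave the camera and the other things as they are.

Things in the scene. Friction and masses are not known exactly. Their poses are not given: they have to be found in the camera images.
- trap_center (a point): Beam trap, loose, about 0.3 kg, 118 mm tall: steel foot disc 50 mm across, thin post, and on top a black housing 36 x 36 mm in plan, from 70 to 118 mm above the underside, to be gripped across two flat sides. It stands between mirror and camera. This point: on its upright axis, half-way up (59 mm above the underside); x and y square to the housing's sides, z up.
- drawer_floor (a point): Centre of the drawer's inner floor; moves with the drawer, which opens along its -x (towards the robot); z up. Inside: 175 mm (x) by 158 mm (y), walls 116 mm high, chest roof 126 mm above the floor. Only the drawn-out part is open above: from x = -87 mm (front wall) to -94 mm + the opening. The fixed grey chest is 220 mm deep, 200 wide, 160 high.
- chest_drawer0_handle (a point): Middle of the drawer's handle: a level steel bar 100 mm long along y, 35 mm in front of the drawer's face, 38 mm below the top of the chest. Pushing it (or the front) along +x of drawer_floor with 1 to 3 N shuts the drawer.
- chest_drawer0 (a joint): How far the drawer is open, in m: 0 fully shut, at most 0.15. It starts open by 0.12 to 0.148 and stays where it is left.
- mirror: Round mirror glass, 38 mm across, upright, facing away from the robot. Origin: centre of its reflecting face; x is the face's outward normal (level), y along the face, z up. The glass is set 1 mm back in the mount's front plate; its face lies 12 mm in front (+x) of the upright axis about which post and mount turn.
- mirror_mount: Black mirror mount, 56 mm wide (y) and 56 mm tall (z), two 10 mm plates from 13 mm behind to 13 mm in front of the turning axis (x); two small knobs at the back reach x = -35 mm. Grip it by its two flat upright sides, square to y. Origin: on the turning axis at its underside; x is the way the mirror faces, z up. Turns freely (0.01 N m) with its post.
- mirror_post (a joint): How far the mirror's post is drawn up out of its holder, in m: 0 fully down (as it starts; mount's underside 53 mm, mirror's centre 81 mm above the table), at most 0.04. The clamp is loose: post and mount (0.3 kg) sink back unless held. The holder is 50 mm high on a base 50 x 75 mm, fixed.
- camera_lens (a point): Centre of the front of the alignment camera's lens (black barrel, 36 mm across, 56 mm ahead of the post's axis, on a 44 mm aluminium camera with its target arm on a clamped post): leave it. It looks along its -x, towards the mirror; z up.
- target_marker (a point): Centre of the ringed cross (ring 16 mm across) on the white target disc, 30 mm across, which an arm holds 47 mm to the side of the lens (its -y), at the same height and in the plane of the lens's front, facing the same way as the lens.
- sight_middle (a point): Point midway between camera_lens and target_marker, 190 to 250 mm from the mirror. The camera sees the marker in the centre of the mirror when this point lies straight out from the centre of the glass, i.e. at y = z = 0 in the frame of mirror; 1 mm off there puts the image 1 mm off on the glass.
- ball_driver: Ball driver with a black handle, 170 mm long, 26 mm thick, lying to the right on the table: leave it. Origin: under its middle.
- optic_case: White round optic case, 55 mm across, 30 mm high, on the near side of the table: leave it. Origin: under its centre.
- spare_pedestal: Spare steel pedestal, 31 mm across its foot and 76 mm tall, standing to the right: leave it. Origin: under its centre.
Things that resemble listed ones, but are neither listed nor needed, are in the scene too. Leave any yellow look-alike of the part that bears mirror alone.

How it is judged:
By the outcome, as a careful person would: the job done as asked, in the order asked, and still so for the second after the job is handed in, while the arm keeps its last pose, push and grip.
It also fails if it takes over 72 s, if anything falls off the work surface, if the arm or the gripper's body presses on something with over 40 N, if the wrist force passes 120 N, or if a joint passes its speed limit or range.

## Working session

There is one attempt and no reset: what is moved stays moved. The work goes in short steps, Python scripts to look and compute and a tool call to move; the robot and the scene stay as the last step left them, time stands still between calls to the robot, and variables do not carry over. Pictures are saved under pics/ and viewed, at most 10 in all, crops included, and the job is handed in when it is done.

Besides the shell and the picture viewer there is one more tool, called after "Request:" as name(argument=value, ...) on one line, values as JSON. apply_moves: Moves the arm, as the interface text tells. Its arguments: {"type":"object","properties":{"motion":{"type":"string"},"fingers":{"type":"number"}},"required":["motion"]}

```bash
mkdir -p pics; ls; cat > h.py <<'E'
import numpy as np, cv2
from plant import bot
def cloud(p):
    z=p["range_z"];v,u=np.mgrid[0:480,0:640]
    P=np.stack([(u-p["cx"])/p["fx"]*z,(v-p["cy"])/p["fy"]*z,z,np.ones_like(z)],-1)@p["world_from_camera"].T
    P=P[...,:3]; P[z<=0]=np.nan; return P
E
python3 - <<'E'
from h import *
o=bot.get_obs();print(o)
for n in("top","side"):
    p=bot.capture(n);cv2.imwrite(f"pics/{n}0.png",p["img"]);C=cloud(p)
    print(n,p["fx"],p["cx"],p["cy"],np.round(p["world_from_camera"],3).tolist())
    for t in["trap_center","drawer_floor","chest_drawer0_handle","mirror","mirror_mount","camera_lens","target_marker","ball_driver","optic_case","spare_pedestal"]:
        for d in bot.cut_out(p,t):
            if d["p"]<.15: continue
            m=d["pixels"];Q=C[m];print(t,round(d["p"],2),np.round(d["point"]),m.sum(),np.round(np.nanmedian(Q,0)),np.round(np.nanpercentile(Q,3,0)),np.round(np.nanpercentile(Q,97,0)))
E
```

```text
pics
{'time': 0.0, 'joint_positions': array([ 1.07798696e+00,  3.42714034e-01,  1.52499892e+00, -4.81358618e-06,
        1.27540640e+00, -1.45997550e-01]), 'dq': array([ 8.48797894e-05,  6.60575907e-04, -8.96764638e-04,  1.49506246e-03,
        4.77469712e-04,  2.41517170e-04]), 'tau': array([ 1.58296825e-03, -4.31229687e+01, -2.44222373e+01,  7.19431113e-02,
        5.58969914e-02, -1.36945919e-04]), 'tool_pos': array([178.2352494 , 493.39184198, 226.05579375]), 'tcp_rot': array([-3.14008153e+00, -2.17549468e-04,  2.79478207e+00]), 'contact_force': array([-0.83995045, -0.47213895, -0.31669405]), 'moment': array([ 0.00724046, -0.02323824,  0.07711567]), 'finger_force': 0.0, 'grip_width': 92.0657504293152}
top 540.0005486081449 312.763558117751 238.93657937106832 [[0.014, -0.99, 0.142, 374.879], [-1.0, -0.014, 0.002, -36.314], [0.0, -0.142, -0.99, 1378.332], [0.0, 0.0, 0.0, 1.0]]
trap_center 0.72 [361. 235.] 423 [ 570. -145.  114.] [ 554. -167.    5.] [ 593. -127.  122.]
trap_center 0.27 [364. 280.] 377 [ 456. -158.  106.] [ 427. -189.    7.] [ 475. -134.  113.]
drawer_floor 0.84 [198
[... 1466 characters left out ...]
191 [545. 193.  92.] [482. 135.  20.] [691. 325. 146.]
mirror_mount 0.97 [324. 280.] 1149 [ 452. -171.   91.] [ 431. -192.   57.] [ 475. -138.  109.]
mirror_mount 0.93 [290. 321.] 1290 [ 341. -221.   94.] [ 317. -234.   56.] [ 362. -180.  109.]
camera_lens 0.68 [416. 205.] 1027 [ 727. -111.  120.] [ 694. -156.   71.] [771. -79. 136.]
target_marker 0.91 [413. 207.] 1065 [ 727. -111.  120.] [ 694. -156.   69.] [769. -78. 136.]
ball_driver 0.96 [378. 409.] 979 [ 370. -386.   22.] [ 332. -402.    9.] [ 470. -355.   26.]
optic_case 0.66 [238. 268.] 644 [408.  45.  27.] [388.  30.  -0.] [437.  79.  31.]
spare_pedestal 0.87 [495. 360.] 780 [ 575. -444.   39.] [ 569. -453.    1.] [ 590. -429.   71.]
```

```bash
python3 - <<'E'
import cv2
a=cv2.imread("pics/top0.png")[130:370,150:480];b=cv2.imread("pics/side0.png")[120:440,140:560]
cv2.imwrite("pics/a.png",cv2.resize(a,None,fx=2.4,fy=2.4,interpolation=2));cv2.imwrite("pics/b.png",cv2.resize(b,None,fx=1.85,fy=1.85,interpolation=2))
E
```

```text
(no output)
```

View pics/a.png

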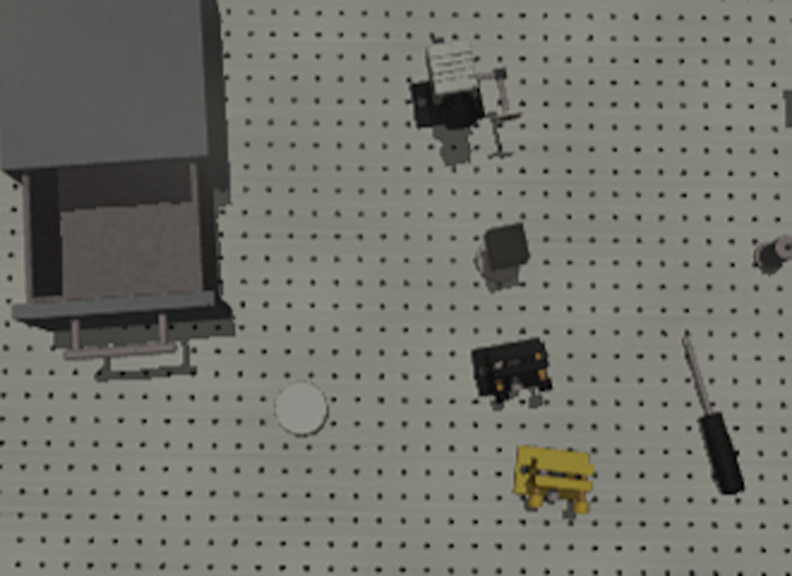

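View pics/b.png

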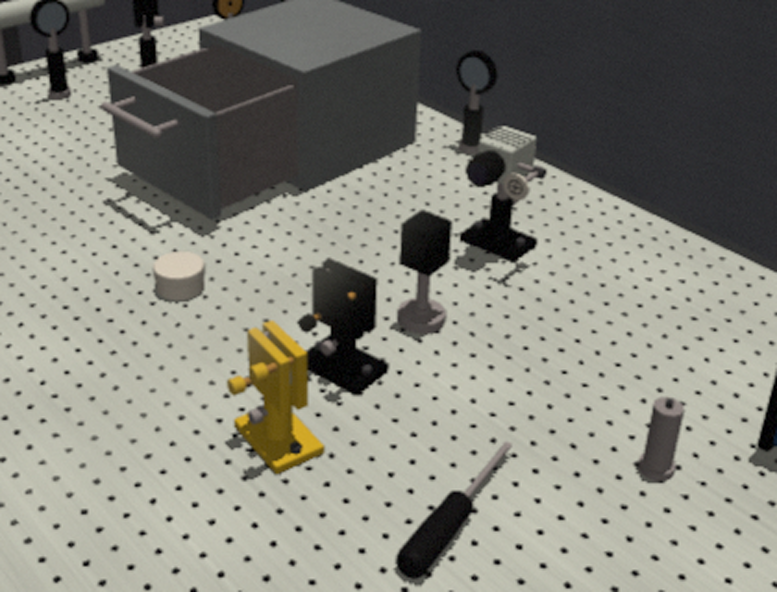

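The top view shows the trap at about pixel (360,232). The black mount is at (363,284), and its yellow look-alike at (381,330) must be left alone. The open drawer is at (198,234) and the camera and target at (340,163). The trap could be confused with the camera's black barrel at (340,172), the black mount (363,284) or the spare pedestal (472,235). By description (square black housing on a thin post and disc, between mirror and camera), the trap is the one at (360,232). I'll measure these now.

```bash
cat >> h.py <<'E'
def rect(X):
    (c,s,a)=cv2.minAreaRect(X[:,:2].astype(np.float32)); return np.round(c,1),np.round(s,1),round(a,1)
def box(C,lo,hi):
    return C[np.all((C>lo)&(C<hi),-1)]
E
python3 - <<'E'
from h import *
T=bot.capture("top");S=bot.capture("side")
for n,p in(("top",T),("side",S)):
    C=cloud(p)
    print(n,"table",np.nanmedian(box(C,[450,-350,-20],[650,-250,20])[:,2]))
    X=box(C,[535,-190,108],[610,-110,130]);print("trap",len(X),np.median(X,0).round(1),rect(X))
    X=box(C,[525,-200,-5+8],[620,-110,20]);print("foot",len(X),rect(X),X.mean(0).round(1))
    X=box(C,[420,-205,99],[490,-125,125]);print("mount",len(X),np.median(X,0).round(1),rect(X))
    X=box(C,[420,-205,60],[490,-125,125]);print("mountall",len(X),rect(X))
    X=box(C,[480,120,150],[1000,400,180]);print("chest",len(X),np.median(X,0).round(1),rect(X))
    X=box(C,[420,120,100],[495,400,145]);print("front/handle",len(X),np.median(X,0).round(1),rect(X))
    X=box(C,[440,120,135],[700,400,148]);print("drawer rim",len(X),np.median(X,0).round(1),rect(X))
    X=box(C,[440,170,10],[620,310,40]);print("floor",len(X),np.median(X,0).round(1))
# camera crop
S2=S["img"][150:260,360:480];cv2.imwrite("pics/c.png",cv2.resize(S2,None,fx=3.2,fy=3.2,interpolation=2)) 
M=S["img"][200:340,270:420];M=cv2.resize(M,None,fx=3.2,fy=3.2,interpolation=2)
A=cv2.resize(S2,None,fx=3.2,fy=4.073,interpolation=2)[:448];cv2.imwrite("pics/c.png",np.hstack([cv2.resize(S2,(384,448)),cv2.resize(M,(400,448))]))
E
```

```text
top table -0.0749627273370379
trap 241 [ 575.7 -147.7  117.8] (array([ 576.7, -147.9]), array([36.5, 36.2]), 12.0)
foot 226 (array([ 572.8, -155.7]), array([93.3, 87.9]), 0.9) [ 568.8 -147.     8.4]
mount 266 [ 458.5 -164.8  108.4] (array([ 451.8, -161.6]), array([47.6, 55.3]), 12.7)
mountall 351 (array([ 451.7, -161.3]), array([47.8, 55.8]), 12.7)
chest 7476 [741.5 252.  159.6] (array([674.3, 246.4]), array([351.8, 201.4]), 5.0)
front/handle 336 [467.9 240.1 126.1] (array([475.1, 250.3]), array([153.4,  39.4]), 89.8)
drawer rim 831 [515.7 231.3 141.4] (array([594.3, 239.5]), array([192.8, 202.1]), 5.5)
floor 1770 [575.7 244.8  21.9]
side table -0.4246722252313475
trap 313 [ 571.  -154.9  116.7] (array([ 575.3, -150.2]), array([40.3, 38.5]), 11.4)
foot 360 (array([ 568.2, -156.4]), array([65.9, 49. ]), 37.2) [ 570.  -155.9   11. ]
mount 481 [ 455.8 -169.2  106.9] (array([ 451. , -163.4]), array([50.7, 58.1]), 11.6)
mountall 1134 (array([ 450.6, -163.8]), array([51.4, 59.7]), 12.6)
chest 3023 [732.  235.9 158.8] (array([745.5, 251.2]), array([213.4, 208.2]), 4.7)
front/handle 440 [483.4 266.7 124.1] (array([474.2, 249.2]), array([158.5,  41.3]), 89.9)
drawer rim 853 [511.5 203.  141.4] (array([594.1, 237.1]), array([196.9, 206. ]), 4.6)
floor 354 [498.7 235.5  27.3]
```

View pics/c.png

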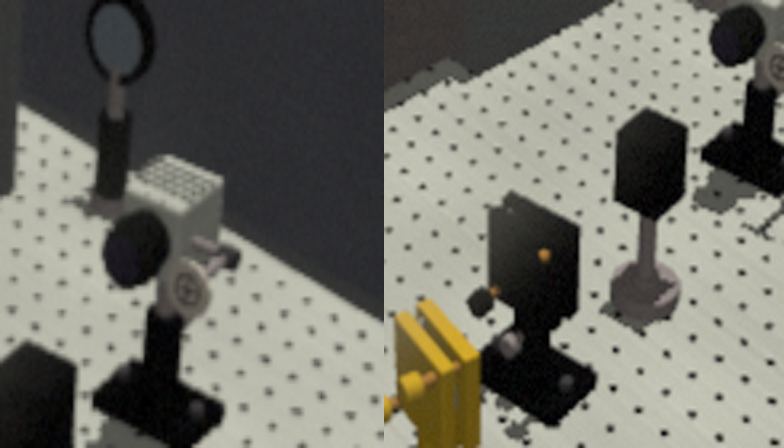

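The crop confirms the choice: a square black housing on a thin post and steel disc, well apart from the black mount. The white ringed marker is at about pixel (419,221), with the lens barrel to its left at about (401,213).

```bash
cat >> h.py <<'E'
import sys
def mv(x,y,z,yaw=None):
    "relative tool shift/turn to a target from measured pose"
    o=bot.get_obs();p=o["tool_pos"];a=o["tcp_rot"][2];d=np.array([x,y,z])-p
    if yaw is not None:
        a2=np.radians(yaw); t=-(np.degrees(a2-a)+180)%360-180; 
    else: a2=a;t=0
    f=lambda a:np.round([d@[np.cos(a),np.sin(a),0],d@[np.sin(a),-np.cos(a),0],-d[2]],1)
    print("t",round(o["time"],2),"turn",round(t,1),"shift in old axes",f(a),"in new",f(a2))
E
python3 - <<'E'
from h import *
T=bot.capture("top");S=bot.capture("side")
CT,CS=cloud(T),cloud(S)
# chest frame yaw
for n,C in(("top",CT),("side",CS)):
    X=box(C,[600,120,152],[860,380,175]);
    for yaw in (4.5,5,5.5):
        c,s=np.cos(np.radians(yaw)),np.sin(np.radians(yaw));R=np.array([[c,s],[-s,c]])
        q=X[:,:2]@R.T;r=box(C,[420,100,130],[600,400,148])[:,:2]@R.T;h=box(C,[420,100,105],[500,400,135])[:,:2]@R.T
        print(n,yaw,"chest",np.percentile(q,[.5,99.5],0).round(1).tolist(),"rim",np.percentile(r,[.5,99.5],0).round(1).tolist(),"handle",np.percentile(h,[1,5,10,20],0).round(1).tolist())
# camera
im=S["img"];hsv=cv2.cvtColor(im,cv2.COLOR_BGR2HSV)
for (u,v) in[(419,221),(416,216),(422,225),(400,213),(396,213),(404,213),(400,206),(400,219)]:print(u,v,im[v,u],CS[v,u].round(1))
m=np.zeros((480,640),np.uint8);cv2.rectangle(m,(405,208),(432,235),1,-1)
g=(im.min(2)>85)&(m>0)&(abs(CS[...,0]-CS[221,419,0])<18)&(CS[...,2]<130)
n,l,st,ce=cv2.connectedComponentsWithStats(g.astype(np.uint8));k=l[219,416] or 1+np.argmax(st[1:,4]);print("disc",st[k],ce[k],np.nanmedian(CS[l==k],0).round(1))
for r in range(206,236):print(r,*im[r,404:434].min(1))
for n,C in(("top",CT),("side",CS)):
    X=box(C,[670,-175,60],[800,-50,170]);print(n,len(X),X.min(0).round(),X.max(0).round());Y=X[X[:,2]>134];print(rect(Y))
    Y=X[(X[:,1]>-125)&(X[:,0]<715)&(X[:,2]>85)];print("barrel",len(Y),np.percentile(Y,[3,50,97],0).round(1).tolist())
E
```

```text
top 4.5 chest [[659.9, 93.7], [864.4, 292.7]] rim [[479.6, 95.4], [620.3, 285.6]] handle [[475.7, 138.0], [476.4, 144.9], [477.4, 147.7], [478.9, 152.4]]
top 5 chest [[661.7, 87.0], [866.1, 285.9]] rim [[481.1, 90.8], [622.7, 281.0]] handle [[477.5, 133.8], [478.2, 140.7], [479.0, 143.3], [480.7, 148.2]]
top 5.5 chest [[663.2, 80.5], [867.8, 279.2]] rim [[483.0, 86.2], [625.0, 276.5]] handle [[478.9, 129.6], [479.7, 136.4], [480.6, 138.9], [482.2, 143.9]]
side 4.5 chest [[657.3, 88.9], [864.0, 291.2]] rim [[512.8, 92.0], [621.3, 284.2]] handle [[474.1, 135.4], [475.1, 141.4], [475.9, 146.0], [478.1, 168.8]]
side 5 chest [[659.1, 82.0], [865.6, 284.5]] rim [[514.5, 87.4], [623.6, 279.7]] handle [[475.7, 131.2], [476.6, 137.2], [477.5, 141.7], [479.7, 164.6]]
side 5.5 chest [[660.4, 75.0], [867.4, 277.8]] rim [[515.8, 82.8], [626.0, 275.2]] handle [[477.2, 127.0], [478.1, 133.0], [479.1, 137.5], [481.3, 160.2]]
419 221 [47 51 54] [ 707.  -148.   109.9]
416 216 [86 92 99] [ 705.6 -140.4  118.2]
422 225 [86 94 99] [ 706.5 -156.9  105.1]
400 213 [29 22 26] [ 697.2 -105.9  113.2]
396 213 [
[... 2977 characters left out ...]
 172 170 171 171 171 169 170 172 163
233 136 46 3 0 10 5 1 2 0 0 0 3 78 112 112 143 172 171 173 171 171 173 170 171 170 171 171 172 146 96
234 132 35 5 6 3 6 5 9 4 0 0 0 91 145 162 166 171 171 172 173 172 172 175 172 171 173 171 169 159 144
235 132 32 8 0 0 0 6 2 3 5 4 0 89 148 169 172 172 172 170 170 174 173 171 172 173 171 171 173 172 170
top 775 [ 692. -159.   94.] [787. -65. 143.]
(array([740.3, -93.7]), array([72. , 43.6]), 12.5)
barrel 146 [[694.2, -113.8, 103.5], [703.2, -97.2, 124.8], [714.1, -82.7, 132.4]]
side 1118 [ 689. -164.   60.] [780. -68. 139.]
(array([748.7, -93.9]), array([48.6, 46.9]), 11.3)
barrel 265 [[692.1, -117.9, 99.2], [697.3, -106.8, 116.7], [713.1, -90.2, 129.1]]
```

```bash
python3 -c "
from h import *
mv(576.2,-148.7,200,192)"
```

```text
t 1.3 turn -31.9 shift in old axes [-592.4 -469.    26.7] in new [-255.5 -711.1   26.7]
```

Request:
apply_moves(motion="0 0 0 -10.7; 0 0 0 -10.6; 0 0 0 -10.6; -0.018 -0.05 0; -0.018 -0.05 0; -0.018 -0.05 0; -0.018 -0.05 0; -0.018 -0.05 0")

```text
validation failed for argument at $.mo...
```

Request:
apply_moves(motion="-0.018 -0.05 0; -0.018 -0.05 0; -0.018 -0.05 0; -0.018 -0.05 0; -0.018 -0.05 0; -0.018 -0.05 0; -0.018 -0.05 0; -0.018 -0.05 0")

```text
validation failed for argument at $.mo...
```

```bash
python3 -c "
from h import *
mv(576.2,-148.7,85,192);print(bot.get_obs()['contact_force'])"
```

```text
t 1.3 turn -31.9 shift in old axes [-592.4 -469.   141.7] in new [-255.5 -711.1  141.7]
[-0.12471936  0.23736882  0.59174926]
```

Request:
apply_moves(motion="0 0 0 -10.7;0 0 0 -10.6;0 0 0 -10.6;-0.018 -0.05 0 0;-0.018 -0.05 0 0;-0.018 -0.05 0 0;-0.018 -0.05 0 0;-0.018 -0.05 0 0")

```text
time: 2.3
tool_pos: [319.3, 266.6, 227.0]
tcp_rot: [3.141, 0.001, -2.931]
contact_force: [0.5, 0.8, -0.1]
grip_width: 91.9
finger_force: 0.0
```

Request:
apply_moves(motion="-0.018 -0.05 0 0;-0.018 -0.05 0 0;-0.018 -0.05 0 0;-0.018 -0.05 0 0;-0.018 -0.05 0 0;-0.018 -0.05 0 0;-0.018 -0.05 0 0;-0.018 -0.05 0 0")

```text
time: 3.3
tool_pos: [543.6, -94.9, 226.8]
tcp_rot: [3.142, 0.0, -2.932]
contact_force: [1.3, -0.2, 0.2]
grip_width: 91.7
finger_force: 0.0
```

```bash
python3 -c "
from h import *
mv(576.2,-148.7,85,192);print(bot.get_obs()['contact_force'])"
```

```text
t 3.3 turn 0.0 shift in old axes [-20.7 -59.5 141.8] in new [-20.7 -59.5 141.8]
[ 1.25909446 -0.24111833  0.15143344]
```

Request:
apply_moves(motion="-0.010 -0.030 0.02 0;-0.0105 -0.0295 0.02 0;0 0 0.025 0;0 0 0.01 0;0 0 0 0")

```text
time: 3.92
tool_pos: [575.0, -146.7, 151.4]
tcp_rot: [3.141, -0.001, -2.931]
contact_force: [-0.3, 0.0, 0.7]
grip_width: 91.9
finger_force: 0.0
```

```bash
python3 - <<'E'
from h import *
mv(576.2,-148.7,85,192)
S=bot.capture("side");C=cloud(S)
X=box(C,[535,-190,40],[610,-110,119]);print(rect(X[X[:,2]>72]))
cv2.imwrite("pics/d.png",cv2.resize(S["img"][150:330,280:480],None,fx=3,fy=3))
E
```

```text
t 3.92 turn 0.0 shift in old axes [-0.8 -2.2 66.4] in new [-0.8 -2.2 66.4]
(array([ 575.1, -151.5]), array([40.4, 38.3]), 10.2)
```

View pics/d.png

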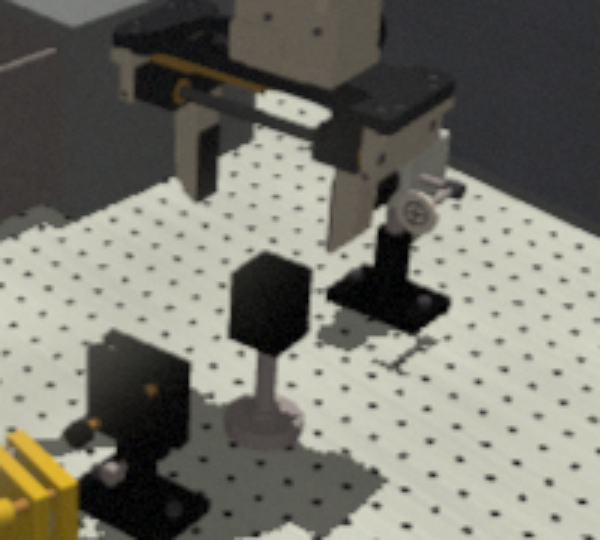

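The picture shows the open fingers above and either side of the trap housing (crop (270,305)), aligned with its sides. I'll descend and grip.

Request:
apply_moves(motion="0 -0.001 0.022 0;0 -0.001 0.022 0;0 0 0.022 0;0 0 0 0")

```text
time: 4.47
tool_pos: [575.3, -148.6, 85.5]
tcp_rot: [3.141, -0.001, -2.931]
contact_force: [0.4, -0.0, 0.8]
grip_width: 91.9
finger_force: 0.0
```

Request:
apply_moves(motion="0 0 0 0;0 0 0 0;0 0 0 0;0 0 0 0;0 0 0 0;0 0 0 0", fingers=-1)

```text
time: 5.22
tool_pos: [575.6, -149.1, 85.7]
tcp_rot: [3.142, 0.0, -2.932]
contact_force: [0.2, -2.3, -0.3]
grip_width: 36.5
finger_force: 0.5
```

Request:
apply_moves(motion="0 0 0 0;0 0 0 0;0 0 -0.005 0;0 0 -0.025 0;0 0 -0.035 0;0 0 -0.035 0;0 0 -0.035 0;0 0 -0.035 0")

```text
time: 6.22
tool_pos: [575.1, -148.8, 256.5]
tcp_rot: [3.141, -0.001, -2.932]
contact_force: [-0.1, 0.0, -4.5]
grip_width: 35.6
finger_force: 30.0
```

```bash
python3 -c "
from h import *
mv(568.6,235.5,255,185)"
```

```text
t 6.22 turn 7.0 shift in old axes [-73.7 377.3   1.5] in new [-27.  383.4   1.5]
```

Request:
apply_moves(motion="0 0 0 3.5;0 0 0 3.5;-0.002 0.03 0 0;-0.003 0.045 0 0;-0.003 0.045 0 0;-0.003 0.045 0 0;-0.003 0.045 0 0;-0.003 0.045 0 0")

```text
time: 7.22
tool_pos: [569.6, 107.9, 255.4]
tcp_rot: [3.141, -0.001, -3.054]
contact_force: [1.6, -0.5, -3.1]
grip_width: 35.5
finger_force: 30.0
```

Request:
apply_moves(motion="-0.003 0.045 0 0;-0.003 0.045 0 0;-0.002 0.025 0 0;-0.001 0.013 0 0;0 0 0 0;0 0 0 0")

```text
time: 7.98
tool_pos: [568.1, 233.6, 255.7]
tcp_rot: [-3.141, -0.0, -3.055]
contact_force: [-0.4, -0.9, -3.9]
grip_width: 36.0
finger_force: 30.0
```

```bash
python3 - <<'E'
from h import *
mv(568.6,235.5,108,185)
T=bot.capture("top");S=bot.capture("side")
C=cloud(T);X=box(C,[420,120,10],[680,330,40]);print("floor",np.median(X,0).round(1),X.min(0).round(),X.max(0).round())
a=cv2.resize(T["img"][150:330,120:320],(400,360));b=cv2.resize(S["img"][60:260,150:370],(400,360))
cv2.imwrite("pics/e.png",np.hstack([a,b]))
E
```

```text
t 7.97 turn -0.0 shift in old axes [ -0.7   1.9 147.7] in new [ -0.7   1.9 147.7]
floor [567.5 202.   22.2] [452. 135.  10.] [680. 320.  40.]
```

View pics/e.png

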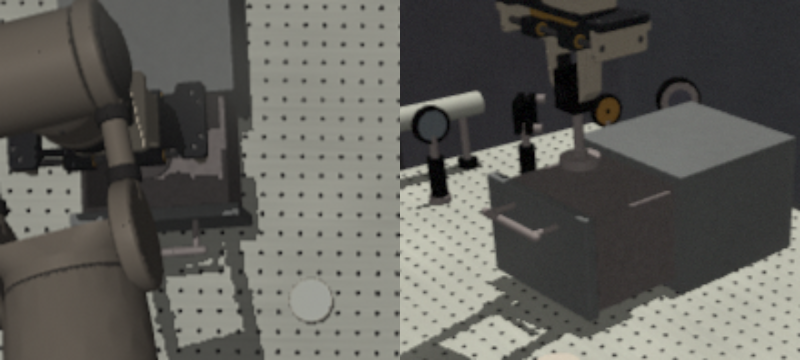

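The trap hangs upright over the open part of the drawer, clear of the front wall. I'll lower it, going slowly at the end.

Request:
apply_moves(motion="0 0.001 0.02 0;0 0.001 0.03 0;0 0 0.03 0;0 0 0.025 0;0 0 0.018 0;0 0 0.01 0;0 0 0.005 0;0 0 0 0")

```text
time: 9.07
tool_pos: [568.0, 236.6, 118.0]
tcp_rot: [3.141, 0.0, -3.054]
contact_force: [-0.2, -1.3, -4.5]
grip_width: 36.1
finger_force: 30.0
```

Request:
apply_moves(motion="0 0 0.002 0;0 0 0.002 0;0 0 0.001 0;0 0 0.001 0;0 0 0.001 0;0 0 0 0;0 0 0 0")

```text
time: 9.95
tool_pos: [567.8, 236.8, 110.8]
tcp_rot: [3.141, 0.0, -3.054]
contact_force: [-0.1, -0.1, -3.5]
grip_width: 35.8
finger_force: 30.0
```

Request:
apply_moves(motion="0 0 0.001 0;0 0 0.001 0;0 0 0 0;0 0 0 0")

```text
time: 10.45
tool_pos: [567.8, 236.7, 108.7]
tcp_rot: [3.142, -0.0, -3.054]
contact_force: [0.4, -0.2, -3.6]
grip_width: 36.1
finger_force: 30.0
```

Request:
apply_moves(motion="0 0 0.0007 0;0 0 0 0;0 0 0 0")

```text
time: 10.82
tool_pos: [567.8, 236.8, 108.0]
tcp_rot: [3.141, 0.0, -3.054]
contact_force: [-0.2, 0.6, -4.0]
grip_width: 36.0
finger_force: 30.0
```

Request:
apply_moves(motion="0 0 0.0007 0;0 0 0 0;0 0 0 0")

```text
time: 11.2
tool_pos: [567.9, 236.8, 107.7]
tcp_rot: [3.141, 0.001, -3.054]
contact_force: [-0.8, -0.6, -1.2]
grip_width: 35.8
finger_force: 30.0
```

Request:
apply_moves(motion="0 0 0.0005 0;0 0 0 0")

```text
time: 11.45
tool_pos: [568.2, 236.8, 107.6]
tcp_rot: [3.141, 0.002, -3.054]
contact_force: [-0.6, -1.1, 4.9]
grip_width: 35.5
finger_force: 30.0
```

Request:
apply_moves(motion="0 0 0 0;0 0 0 0;0 0 0 0;0 0 0 0", fingers=0.3)

```text
time: 11.95
tool_pos: [567.7, 236.8, 106.7]
tcp_rot: [3.142, -0.0, -3.054]
contact_force: [0.5, 1.2, -0.1]
grip_width: 59.7
finger_force: 0.0
```

Request:
apply_moves(motion="0 0 -0.006 0;0 0 -0.02 0;0 0 -0.03 0;0 0 -0.04 0;0 0 -0.03 0;0 0 -0.01 0")

```text
time: 12.7
tool_pos: [568.5, 237.0, 245.3]
tcp_rot: [3.141, 0.004, -3.054]
contact_force: [0.4, -1.0, 0.5]
grip_width: 59.7
finger_force: 0.0
```

```bash
python3 - <<'E'
from h import *
S=bot.capture("side");T=bot.capture("top")
for n,p in(("top",T),("side",S)):
    C=cloud(p);X=box(C,[530,190,131],[610,280,146]);print(n,len(X),rect(X) if len(X)>5 else 0, np.median(X,0).round(1))
for d in bot.cut_out(S,"trap_center"): print(d["p"],d["point"],np.nanmedian(cloud(S)[d["pixels"]],0).round())
C=cloud(S);X=box(C,[430,120,110],[505,400,132]);c,s=np.cos(.0873),np.sin(.0873);q=X[:,:2]@np.array([[c,-s],[s,c]]);print(np.percentile(q,[2,50,98],0).round(1))
# push start: closed fingers 30 mm in front of the handle
mv(0,0,0,185);R=np.array([[c,-s],[s,c]]);t=R@[440,185];mv(*t,235,185)
E
```

```text
top 96 (array([563.9, 236.1]), array([36.7, 28.1]), 88.8) [557.4 237.1 139.5]
side 178 (array([567.1, 234.8]), array([38.6, 43.9]), 6.6) [564.8 229.7 138.1]
0.72 [249.1, 170.0] [565. 221. 130.]
0.58 [238.0, 267.7] [408.  44.  27.]
[[476.2 119. ]
 [516.  191.5]
 [520.3 275.4]]
t 12.85 turn 0.0 shift in old axes [ 586.1 -186.   242.3] in new [ 586.  -186.3  242.3]
t 12.85 turn 0.0 shift in old axes [146.   -1.2   7.3] in new [146.   -1.3   7.3]
```

Request:
apply_moves(motion="0.03 0 0 0;0.04 0 0 0;0.04 0 0 0;0.036 0 0 0;0 0 0.03 0;0 0 0.04 0;0 0 0.04 0;0 0 0.026 0", fingers=-1)

```text
time: 13.85
tool_pos: [420.4, 223.3, 103.7]
tcp_rot: [-3.14, -0.005, -3.054]
contact_force: [0.0, -0.2, 0.5]
grip_width: 0.5
finger_force: 0.0
```

Request:
apply_moves(motion="0 0 0 0;-0.005 0 0 0;-0.005 0 0 0;-0.005 0 0 0;-0.003 0 0 0;0 0 0 0")

```text
time: 14.6
tool_pos: [440.5, 225.5, 107.0]
tcp_rot: [3.141, 0.0, -3.054]
contact_force: [-0.3, -0.1, 0.7]
grip_width: 0.2
finger_force: 0.0
```

```bash
python3 - <<'E'
from h import *
o=bot.get_obs();c,s=np.cos(.0873),np.sin(.0873);p=o["tool_pos"];print(p,p[0]*c+p[1]*s,p[1]*c-p[0]*s,o["contact_force"])
E
```

```text
[440.53447731 225.52744174 106.96581692] 458.5203692098616 186.25875467953037 [-0.26496435 -0.11041013  0.70263908]
```

Request:
apply_moves(motion="-0.003 0 0 0;-0.002 0 0 0;-0.002 0 0 0;-0.002 0 0 0;-0.003 0 0 0;-0.004 0 0 0;-0.005 0 0 0;-0.005 0 0 0")

```text
time: 15.6
tool_pos: [466.5, 227.8, 106.8]
tcp_rot: [3.142, -0.0, -3.054]
contact_force: [-0.9, -1.1, 0.3]
grip_width: 0.6
finger_force: 0.6
```

Request:
apply_moves(motion="-0.005 0 0 0;-0.005 0 0 0;-0.006 0 0 0;-0.006 0 0 0;-0.006 0 0 0;-0.006 0 0 0;-0.006 0 0 0;-0.006 0 0 0")

```text
time: 16.6
tool_pos: [512.4, 231.8, 106.8]
tcp_rot: [3.142, -0.0, -3.054]
contact_force: [-2.2, -1.5, -0.7]
grip_width: 0.5
finger_force: 0.6
```

Request:
apply_moves(motion="-0.006 0 0 0;-0.006 0 0 0;-0.006 0 0 0;-0.006 0 0 0;-0.006 0 0 0;-0.006 0 0 0;-0.005 0 0 0;-0.004 0 0 0")

```text
time: 17.6
tool_pos: [557.2, 235.8, 106.8]
tcp_rot: [3.141, 0.0, -3.054]
contact_force: [-0.8, -0.9, 0.7]
grip_width: 0.6
finger_force: 0.6
```

```bash
python3 - <<'E'
from h import *
o=bot.get_obs();c,s=np.cos(.0873),np.sin(.0873);p=o["tool_pos"];print(p,p[0]*c+p[1]*s,p[1]*c-p[0]*s,o["contact_force"])
S=bot.capture("side");C=cloud(S)
X=box(C,[480,100,30],[700,190,145]);q=X[:,:2]@np.array([[c,-s],[s,c]]);m=q[:,1]>95;print(np.percentile(q[m],[.5,2,10],0).round(1))
cv2.imwrite("pics/f.png",cv2.resize(S["img"][60:260,150:370],(660,600)))
E
```

```text
[557.15968191 235.8323599  106.84646985] 575.5999158178236 186.35597664683866 [-0.83381038 -0.88554692  0.65718278]
[[585.8  95.1]
 [590.7  95.7]
 [624.7  97.7]]
```

View pics/f.png

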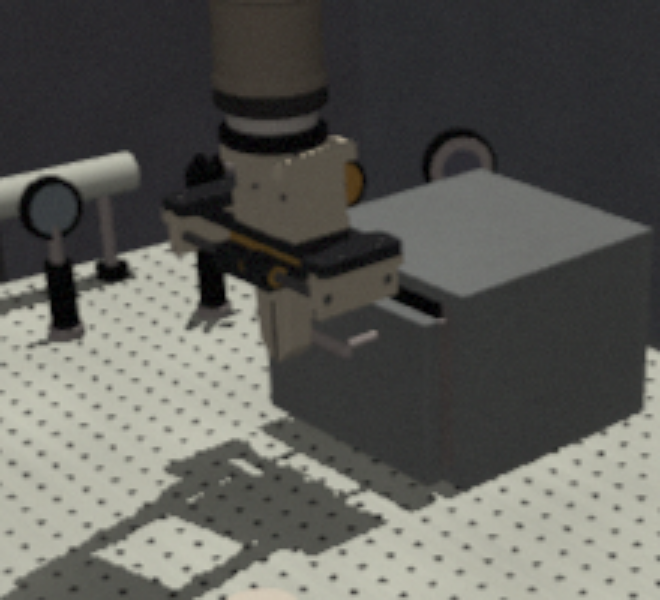

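The drawer front is still about 25 mm proud of the chest (gap at crop (430,300)). I'll keep pushing, slower near the end.

Request:
apply_moves(motion="-0.003 0 0 0;-0.003 0 0 0;-0.003 0 0 0;-0.003 0 0 0;-0.002 0 0 0;-0.002 0 0 0;-0.002 0 0 0;-0.001 0 0 0")

```text
time: 18.65
tool_pos: [575.9, 237.5, 106.8]
tcp_rot: [3.141, 0.0, -3.054]
contact_force: [-0.6, 0.3, -0.0]
grip_width: 0.4
finger_force: 0.5
```

Request:
apply_moves(motion="-0.001 0 0 0;-0.001 0 0 0;-0.001 0 0 0;-0.001 0 0 0;-0.001 0 0 0;-0.001 0 0 0")

```text
time: 19.4
tool_pos: [576.7, 237.5, 106.8]
tcp_rot: [-3.14, -0.011, -3.053]
contact_force: [-22.2, -2.6, 13.5]
grip_width: 0.4
finger_force: 11.0
```

Request:
apply_moves(motion="0.003 0 0 0;0.004 0 0 0;0.01 0 0 0;0.025 0 0 0;0.03 0 0 0;0 0 -0.03 0;0 0 -0.05 0;0 0 -0.05 0")

```text
time: 20.4
tool_pos: [509.6, 231.5, 238.2]
tcp_rot: [-3.142, 0.0, -3.054]
contact_force: [0.1, 0.2, 0.1]
grip_width: 0.5
finger_force: 0.0
```

```bash
python3 - <<'E'
from h import *
c,s=np.cos(.0873),np.sin(.0873)
S=bot.capture("side");T=bot.capture("top")
for n,p in(("side",S),("top",T)):
    C=cloud(p)
    X=box(C,[560,70,30],[740,340,138]);q=X[:,:2]@np.array([[c,-s],[s,c]]);print(n,np.percentile(q,[.5,2,10,30,50],0).round(1)[:,0])
    # mount
    for lo in(97,):
        X=box(C,[420,-205,lo],[490,-125,125]);print("mount",len(X),np.median(X,0).round(1),np.percentile(X[:,2],[50,95]).round(1),rect(X))
a=cv2.resize(T["img"][150:330,120:320],(400,360));b=cv2.resize(S["img"][60:260,150:370],(400,360))
cv2.imwrite("pics/g.png",np.hstack([a,b]))
mv(462.2,-160,200,192.5)
E
```

```text
side [605.3 607.7 643.8 646.2 647.9]
mount 534 [ 455.2 -169.4  106.4] [106.4 109.4] (array([ 451.1, -162.8]), array([51.1, 59.5]), 9.0)
top [607.1 608.4 615.5 646.6 647.1]
mount 269 [ 458.3 -164.8  108.1] [108.1 112.7] (array([ 452.1, -161.2]), array([47.6, 56.2]), 11.7)
t 20.5 turn -7.5 shift in old axes [  84.4 -386.5   42.9] in new [ 133.9 -372.3   42.9]
```

View pics/g.png

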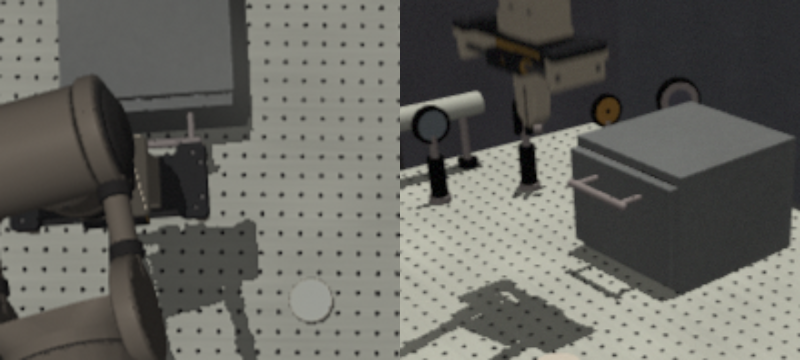

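The drawer is shut: its front panel sits against the chest and the face is at 647 mm across its width. Next is the mirror mount.

Request:
apply_moves(motion="0 0 0 -3.7;0 0 0 -3.6;0.0134 -0.0372 0 0;0.0134 -0.0372 0 0;0.0134 -0.0372 0 0;0.0134 -0.0372 0 0;0.0134 -0.0372 0 0;0.0134 -0.0372 0 0", fingers=1)

```text
time: 21.5
tool_pos: [478.5, -4.8, 236.3]
tcp_rot: [-3.142, 0.0, -2.926]
contact_force: [0.7, -0.4, 0.7]
grip_width: 75.8
finger_force: 0.0
```

Request:
apply_moves(motion="0.0134 -0.0372 0 0;0.0134 -0.0372 0 0;0.0134 -0.0372 0 0;0.0134 -0.0372 0 0;0 0 0.03 0;0 0 0.03 0;0 0 0.01 0;0 0 0 0")

```text
time: 22.5
tool_pos: [458.3, -160.2, 166.5]
tcp_rot: [3.141, -0.001, -2.926]
contact_force: [-0.1, -0.1, 0.6]
grip_width: 92.1
finger_force: 0.0
```

```bash
python3 - <<'E'
from h import *
ims=[]
# lens/marker estimates, averaged over a few side shots
D=[];B=[];M=[]
for i in range(4):
    S=bot.capture("side");C=cloud(S)
    v,u=np.mgrid[0:480,0:640]
    g=((u-418.2)/4.2)**2+((v-221)/6)**2<1
    D.append(C[g]);
    X=box(C,[670,-128,90],[712,-80,140]);B.append(X)
    M.append(box(C,[420,-205,97],[490,-125,125]))
D=np.concatenate(D);D=D[~np.isnan(D[:,0])];print("disc pts",len(D),np.median(D,0).round(1),D.std(0).round(1))
w=S["world_from_camera"];r=w[:3,:3]@[(418.0-S["cx"])/S["fx"],(221-S["cy"])/S["fy"],1]
n=np.array([np.cos(.2),np.sin(.2),0]);k=n@(np.median(D,0)-w[:3,3])/(n@r);print("marker",(w[:3,3]+k*r).round(1))
B=np.concatenate(B);q=B@np.c_[n,[-n[1],n[0],0],[0,0,1]];f=np.percentile(q[:,0],5);print("front",f,"disc plane",n@np.median(D,0));F=q[q[:,0]<f+4];print("lens face in cam frame",np.percentile(F,[2,50,98],0).round(1).tolist())
T=bot.capture("top");C=cloud(T);X=box(C,[670,-128,90],[725,-80,140])@np.c_[n,[-n[1],n[0],0],[0,0,1]];print("top barrel",np.percentile(X,[1,50,99],0).round(1).tolist())
X=box(C,[690,-175,90],[730,-128,140]);print("top disc",len(X),np.percentile(X,[2,50,98],0).round(1).tolist())
M=np.concatenate(M);print(rect(M))
mv(462.2,-160,74,192)
cv2.imwrite("pics/i.png",cv2.resize(S["img"][190:350,260:420],(600,600)))
E
```

```text
disc pts 307 [ 704.1 -148.7  111.3] [1.7 4.8 6.4]
marker [ 704. -148.  111.]
front 658.7000590975304 disc plane 660.5591584780927
lens face in cam frame [[657.4, -254.4, 98.4], [660.9, -240.6, 113.1], [662.6, -225.7, 127.1]]
top barrel [[661.2, -253.4, 101.6], [674.4, -235.3, 125.3], [693.0, -220.7, 132.6]]
top disc 61 [[703.1, -158.8, 101.5], [706.1, -145.1, 115.9], [729.7, -134.0, 128.6]]
(array([ 450.7, -163.2]), array([52.8, 60.5]), 11.1)
t 22.75 turn 0.3 shift in old axes [-3.2 -0.1 93.8] in new [-3.2 -0.1 93.8]
```

View pics/i.png

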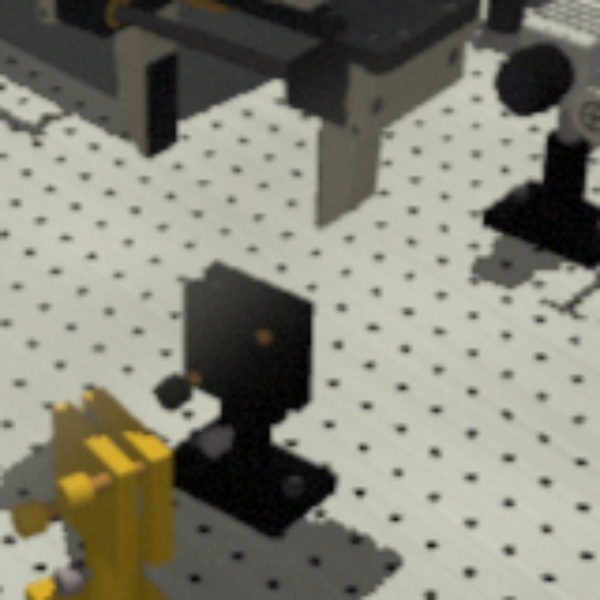

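The open fingers straddle the black mount (crop (250,340)) and the yellow look-alike (crop (110,470)) is clear. I'll descend and grip the two flat sides.

Request:
apply_moves(motion="-0.003 0 0.025 0;0 0 0.03 0;0 0 0.025 0;0 0 0.013 0;0 0 0 0")

```text
time: 23.38
tool_pos: [461.4, -159.7, 73.6]
tcp_rot: [3.141, -0.001, -2.926]
contact_force: [0.3, 0.3, -0.5]
grip_width: 92.1
finger_force: 0.0
```

Request:
apply_moves(motion="0 0 0 0;0 0 0 0;0 0 0 0;0 0 0 0;0 0 0 0;0 0 0 0", fingers=-1)

```text
time: 24.12
tool_pos: [461.7, -160.2, 74.2]
tcp_rot: [-3.141, 0.001, -2.926]
contact_force: [-0.9, -2.7, 3.4]
grip_width: 56.0
finger_force: 30.0
```

Request:
apply_moves(motion="0 0 -0.003 0;0 0 -0.006 0;0 0 -0.007 0;0 0 -0.007 0;0 0 -0.006 0;0 0 -0.003 0;0 0 0 2;0 0 0 2")

```text
time: 25.12
tool_pos: [461.7, -160.2, 105.7]
tcp_rot: [-3.141, 0.0, -2.998]
contact_force: [1.2, -5.0, -3.4]
grip_width: 55.6
finger_force: 30.0
```

Request:
apply_moves(motion="0 0 0 0;0 0 0 0;0 0 0 0")

```text
time: 25.5
tool_pos: [461.6, -160.2, 105.6]
tcp_rot: [-3.141, 0.0, -2.997]
contact_force: [1.3, -6.0, -3.1]
grip_width: 56.0
finger_force: 30.0
```

```bash
python3 - <<'E'
from h import *
o=bot.get_obs();print(o["tool_pos"],np.degrees(o["tcp_rot"]),o["contact_force"],o["moment"],o["grip_width"])
for n in("side","top"):
    P=[bot.capture(n) for _ in range(3)]
    for p in P[-1:]:
        for d in bot.cut_out(p,"mirror_mount")[:2]:print(n,d["p"],d["point"])
    X=np.concatenate([cloud(p).reshape(-1,3) for p in P])
    B=X[(abs(X[:,0]-462)<45)&(abs(X[:,1]+160)<45)&(X[:,2]>70)]
    y=np.radians(8.4);R=np.array([[np.cos(y),-np.sin(y)],[np.sin(y),np.cos(y)]]);q=np.c_[(B[:,:2]-[462,-160])@R,B[:,2]]
    k=(abs(q[:,1])<24)&(q[:,0]>-14)&(q[:,0]<14)&(q[:,2]<147);print(n,"top z",np.percentile(q[k,2],[50,80,95]).round(1))
    k=(abs(q[:,1])<26)&(q[:,0]<-9)&(q[:,0]>-19)&(q[:,2]<136)&(q[:,2]>95);
    if k.sum()>30:
        a=np.polyfit(q[k,1],q[k,0],1);print("back plane slope deg",-np.degrees(a[0]),"x",a[1],k.sum())
cv2.imwrite("pics/j.png",cv2.resize(P[-1]["img"][150:330,280:460],(10,10)))
S=bot.capture("side");cv2.imwrite("pics/j.png",cv2.resize(S["img"][160:340,260:460],(660,594)))
E
```

```text
[ 461.64943843 -160.17950128  105.62254406] [-1.79963478e+02  1.55104805e-02 -1.71696284e+02] [ 1.2864289  -6.03801064 -3.0777875 ] [-0.90609145 -0.16177279  0.02257402] 56.0228717903027
side 0.79 [323.9, 264.3]
side 0.57 [289.8, 319.9]
side top z [126.  139.  140.6]
back plane slope deg -0.2589916800493095 x -13.349635219229977 1141
top top z [140.8 142.7 143.1]
```

View pics/j.png

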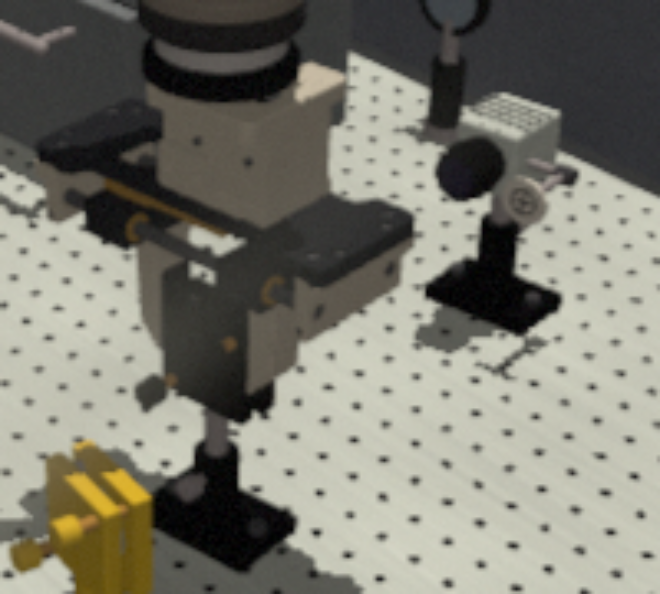

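The mount is held by its sides and raised, with its underside about 32 mm up. The back plate faces within 0.3° of the aim and the camera side is untouched. I'll relieve the small side load, then check once more.

Request:
apply_moves(motion="0 -0.0005 0 0;0 0 0 0;0 0 0 0;0 0 0 0")

```text
time: 26.45
tool_pos: [461.6, -160.3, 105.8]
tcp_rot: [-3.142, 0.0, -2.996]
contact_force: [1.8, -4.6, -3.4]
grip_width: 56.0
finger_force: 30.0
```

Request:
apply_moves(motion="0 0 0 0;0 0 0 0;0 0 0 0;0 0 0 0")

```text
time: 26.95
tool_pos: [461.6, -160.2, 105.8]
tcp_rot: [3.142, 0.0, -2.996]
contact_force: [2.2, -3.4, -3.7]
grip_width: 55.9
finger_force: 30.0
```

```bash
python3 -c "
from plant import bot
print(bot.close_job())"
```

```text
the job is handed in; nothing more can be done
None
```

I handed the job in at about 27 s. The trap was set down upright in the drawer and the drawer is fully shut (the trap can't be seen now). The arm is holding the mirror mount by its frame, raised about 32 mm and within about 0.3° of the aim I measured for the point midway between lens and marker; the reflection itself was not checked, and closing the drawer peaked at 22 N at the end stop, above the 1 to 3 N it needs.

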